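# Turn the chart leaf at the clinic counter

### The job

First push the small white carton off the open chart holder so that it lies flat on the counter beside it, then turn the lime-green leaf gently over the spine until it lies flat on the other board. Only push with the fingers: do not lift, pinch or tip over the carton, do not grip, press hard on or fling the leaf, and leave everything else on the counter where it stands.

Things in the scene. Friction and masses are not known exactly. Their poses are not given: they have to be found in the camera images.
- holder: open chart holder screwed to the counter: two grey boards, each 190 mm along x and 142 mm along y, 8 mm thick, on either side of a steel spine that runs along the holder's x. Origin at the centre of its underside, on the counter, below the spine. Boards span y = 8 to 150 mm (the leaf's starting side) and y = -150 to -8 mm (where the carton lies and the leaf must end); x = -95 to 95 mm. The spine's top is 17 mm above the counter (20 mm at its black hinge knuckles).
- spine (a point): point on the leaf's hinge axis, half-way along the spine, 11 mm above the counter; the axis runs along the holder's x
- leaf (a joint): angle of the lime-green rigid leaf (170 mm along the spine, centred on it, reaching 130 mm from the hinge axis, 4 mm thick, 0.12 kg, orange band along its free edge on both faces). 0 = flat on the holder's +y board, pi/2 = upright, pi = flat on the -y board (its end stop; its underside is then 1 mm above that board). It starts standing part open on the +y side. The stiff hinge (about 0.16 N m of friction) holds it at any angle against its weight.
- leaf_edge (a point): middle of the leaf's free edge, half-way through its thickness, 130 mm from the hinge axis
- carton_center (a point): centre of a loose flat white carton with a blue band, 80 mm (its x) by 45 mm (its y) by 20 mm high (its z), about 0.11 kg, lying on the -y board: its centre is 18 mm above the counter there and 10 mm when it lies on the counter. The counter is clear for at least 100 mm beyond the outer long edge of that board.
- vial_amber: amber vial, 28 mm diameter, 50 mm tall, near the far end of the holder; origin at the centre of its underside; leave alone
- vial_clear: green glass vial with blue cap, 28 mm diameter, 50 mm tall, near the far end of the holder; origin at the centre of its underside; leave alone
- pill_pot: orange pill pot with white cap, 40 mm diameter, 45 mm tall, near the far end of the holder; origin at the centre of its underside; leave alone
- syringe: capped syringe lying along its own x with a red tip, 160 mm long, 23 mm high, 34 mm wide; origin at mid barrel on the counter; leave alone
- tub: white tub with green lid, 96 mm diameter, 110 mm tall; origin at the centre of its underside; leave alone
- dish: steel dish, 90 mm diameter, 30 mm tall; origin at the centre of its underside; leave alone
Not all that is in view belongs to the job. Of the things that look like the part that bears carton_center, the middle-sized one is meant.

How it is judged (in metres and radians):
On the way, in this order (a step that is already met when the one before it is completed fails the run):
1. the carton lies flat on the counter, off the holder, with the leaf still on its starting side (height (world z) of carton_center between 0.005 and 0.0125 m and angle between carton_center's own z axis and vertical below 0.06 rad and value of joint leaf below 1.57 rad), for 0.2 s.
2. the leaf lies flat on the other board (value of joint leaf above 3.0416 rad), for 0.2 s.
At the end, for the whole second after the job is handed in: the leaf lies at rest within 0.1 rad of flat on the -y board; the carton lies at rest flat on the counter (centre below 12.5 mm, tilted less than 0.06 rad); the other loose things are within 30 mm of where they stood (value of joint leaf above 3.0416 rad and velocity of joint leaf between -0.1 and 0.1 rad/s and height (world z) of carton_center between 0.005 and 0.0125 m and angle between carton_center's own z axis and vertical below 0.06 rad and linear speed of carton below 0.02 m/s and distance of each of vial_amber, vial_clear, pill_pot, syringe, tub, dish from where it was at the start of the episode below 0.03 m); the robot touches nothing.
It fails at once if the carton is lifted (centre over 35 mm above the counter) or tipped over (height (world z) of carton_center above 0.035 m or angle between carton_center's own z axis and vertical above 0.7 rad).
It fails at once if the carton is squeezed (over 30 N) (contact force between the fingers and carton above 30 N).
It fails at once if the leaf is flung (over 5 rad/s) (velocity of joint leaf above 5 rad/s or velocity of joint leaf below -5 rad/s).
It fails at once if the leaf is gripped or pressed hard (over 40 N) (contact force between the fingers and leaf above 40 N).
It fails at once if a bystander is disturbed (moved over 30 mm) (distance of any of vial_amber, vial_clear, pill_pot, syringe, tub, dish from where it was at the start of the episode above 0.03 m).
It also fails if it takes over 64 s, if anything falls off the work surface, if the arm or the gripper's body presses on something with over 40 N, if the wrist force passes 120 N, or if a joint passes its speed limit or range.

### The arm

A 6-joint arm with a two-finger parallel gripper is mounted at the origin on the work surface. World frame = base frame: x ahead of the robot, y to its left, z up, the work surface at z = 0. Lengths are in mm, angles in degrees, forces in N, time in s.
With the tool pointing down it reaches from about 350 to 850 mm from the base axis. Payload 8.1 kg.
Tool frame: the origin (TCP) lies between the finger pads; the fingertips stand 14 mm ahead of it and the grasp point (between the pads) lies 5 mm behind it; z points along the fingers, x is the direction in which the jaws open and shut, and the axes are right-handed (so a half turn about z gives the same grasp; the last joint's range is limited). The gripper opens to 85 mm and grips with 20 to 120 N. Pads are 22 mm wide; open, the fingers measure 114 mm over their backs; the gripper's body (76 mm by 85 mm) begins 54 mm behind the grasp point. The pads swing forward as they close: fully open they stand 13 mm farther back than shut.
Start: joints at [70.967, 7.471, 85.268, -0, 87.261, -4.893], TCP at [146.559, 581.83, 212.092] pointing down, gripper open.
Joint ranges: [-169.43, 169.43], [-51.17, 129.36], [1.28, 143.12], [-76.62, 256.62], [0, 156.53], [-152.29, 152.29]. Speed limits (degrees/s): [136.94, 136.94, 159.86, 180, 180, 180].

### API

Orientations are given as [roll, pitch, yaw] about the fixed x, y, z axes, in that order (R = Rz(yaw) Ry(pitch) Rx(roll)).
In Python, from bench import r, vision, job gives the robot as it stands.
- The arm moves only by the tool send_rows, never from a script. Its arguments are lists of equal length, an entry for each row: "dp": the shift along the world's x, y, z in mm, a list of three; "rot": the turn, a rotation vector about the world's x, y, z in rad, a list of three. In form: {"dp": [[tx, ty, tz], ...], "rot": [[wx, wy, wz], ...]}. A call has 1 to 5 rows; each row is the pose to reach, as a shift and turn from the pose commanded when the call began; what a row does not reach only later rows make up. A row lasts 1/8 s, in which the tool goes at most 62.5 mm and 10.7 degrees, less where a joint would pass 70% of its speed; a pose out of reach is approached as far as the arm can. A call with a gripper value outside its range is refused whole. "jaw" is the finger opening in mm, from 0 to 85.4, set as the call begins (left out, the last holds). The fingers move at their own pace and stop on an object; "force" is the grip in N (left out, the last holds). Time passes only in rows, so rows that repeat a pose let the fingers close. It gives the time, the measured TCP pose, the force and the opening at its end, in the units of the state.
- r.sense(): the state, without advancing time (a new reading comes with each control period).
- vision.snapshot(name): name is "side" or "top" or "wrist"; returns a dict with "pixels" (480x640x3 uint8, red, green, blue), "depth" (480x640 float32, mm along the optical axis (not along the pixel's ray), 0 where there is no reading), "intrinsics" (3x3 intrinsics, pixels), "world_from_camera" (4x4, takes a point from camera to world coordinates); the wrist camera has in their place "T_tool_cam" (4x4, takes a point from camera to tool coordinates, whose origin is the TCP and whose axes are the tool frame's). Camera axes: x right, y down, z forward; pixel columns grow to the right and rows downward; lengths in mm; the calibration is good to about 2 mm. A picture is of the moment at which its call begins: read the wrist's pose just before it.
- job.hand_in(): hands the job in, once; it reports no verdict.
The state is a dict: "time": time; "joint_pos": joint angles; "qd": joint speeds; "joint_efforts": joint torques, N m; "tool_pos": TCP position; "tcp_rot": TCP orientation; "ft_force": force on the tool from outside, world axes, zero at the start; "wrist_torque": the same for the moment, N m; "finger_gap": finger opening in mm.
Only numpy, scipy, OpenCV 4.12 (cv2) and the standard library are available. Lean on these libraries where they do the work, as an engineer would, in place of code of your own. Each camera call takes 0.05 s, during which the arm holds its last target.

## Working session

There is one attempt and no reset: what is moved stays moved. The work goes in short steps, Python scripts to look and compute and a tool call to move; the robot and the scene stay as the last step left them, time stands still between calls to the robot, and variables do not carry over. Pictures are saved under pics/ and viewed, and the job is handed in when it is done.

Besides the shell and the picture viewer there is one more tool, called after "Call:" in YAML: its name, and indented under it one key for each argument. send_rows: Moves the arm, as the interface text tells. Its arguments: {"type":"object","properties":{"dp":{"type":"array"},"rot":{"type":"array"},"jaw":{"type":"number"},"force":{"type":"number"}},"required":["dp","rot"]}

```bash
mkdir -p pics; ls; cat > h.py <<'E'
import numpy as np, cv2
from bench import r, vision, job
def snap(n,tag):
    s=vision.snapshot(n); np.savez('pics/%s.npz'%tag,**{k:np.array(v) for k,v in s.items()})
    cv2.imwrite('pics/%s.png'%tag,s['pixels'][:,:,::-1]); return s
def load(tag): return dict(np.load('pics/%s.npz'%tag))
def ray(s,u,v,z):
    K=s['intrinsics'];T=s['world_from_camera']
    d=T[:3,:3]@np.linalg.inv(K)@np.array([u,v,1.]);o=T[:3,3]
    return o+d*(z-o[2])/d[2]
def pt(s,u,v):
    d=s['depth'][int(v),int(u)];p=np.linalg.inv(s['intrinsics'])@np.array([u,v,1.])*d
    return (s['world_from_camera']@np.append(p,1))[:3]
E
python3 - <<'E'
from h import *
a=snap('top','top0');b=snap('side','side0')
print(a['world_from_camera'],b['world_from_camera'],a['intrinsics']);print(r.sense())
E
```

```text
pics
[[-1.69668648e-02 -9.80893543e-01  1.93803981e-01  3.02661791e+02]
 [-9.99808420e-01  1.85362800e-02  6.28729666e-03  4.47477885e-01]
 [-9.75957356e-03 -1.93660176e-01 -9.81020126e-01  1.28126616e+03]
 [ 0.00000000e+00  0.00000000e+00  0.00000000e+00  1.00000000e+00]] [[-9.98726892e-01 -2.23533630e-02  4.52208125e-02  4.82218408e+02]
 [-4.85385602e-02  6.69909693e-01 -7.40854244e-01  7.89177765e+02]
 [-1.37332767e-02 -7.42106010e-01 -6.70141826e-01  7.51859611e+02]
 [ 0.00000000e+00  0.00000000e+00  0.00000000e+00  1.00000000e+00]] [[521.92860387   0.         317.73839152]
 [  0.         521.92860387 243.31038236]
 [  0.           0.           1.        ]]
{'time': 0.1, 'joint_pos': array([ 7.09664469e+01,  7.51153230e+00,  8.53249044e+01, -1.90721316e-03,
        8.72613835e+01, -4.89350693e+00]), 'qd': array([ 0.00298507, -0.0018268 , -0.15170199, -0.11578714, -0.07144141,
        0.02690824]), 'joint_efforts': array([ 1.82257805e-03, -5.70946276e+01, -5.01942372e+01, -8.28036264e-05,
        7.99586065e-03,  8.50762490e-05]), 'tool_pos': array([146.39373881, 581.30825125, 211.12365536]), 'tcp_rot': array([-1.79993553e+02,  9.76261718e-02,  7.58600520e+01]), 'ft_force': array([-0.39680182, -0.22458498, -0.51286995]), 'wrist_torque': array([0.027387  , 0.03793438, 0.06250723]), 'finger_gap': 85.34073491535607}
```

View pics/top0.png

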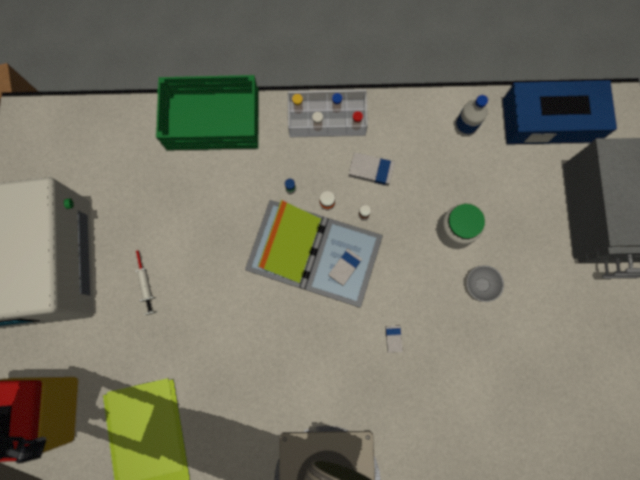

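View pics/side0.png

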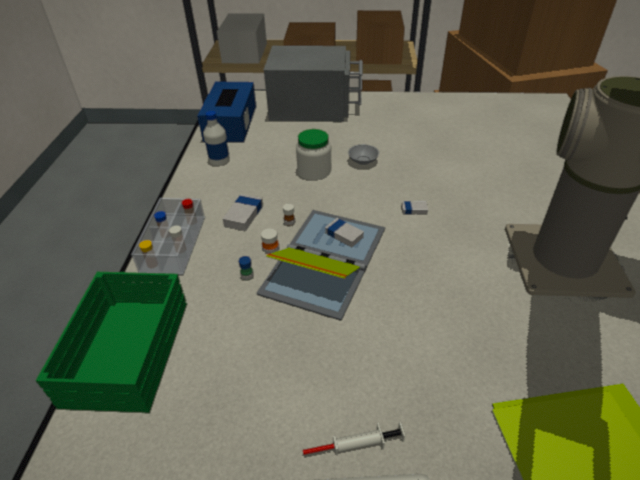

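The top view shows the holder at about (315,253), with the leaf on its left (+y) board and the carton at (345,267) on the right board. Two other cartons lie at (371,168) and (393,337). In the side view the leaf stands part open. Next I'll measure.

```bash
cat > m.py <<'E'
from h import *
import sys
a=load('top0');b=load('side0')
def corners(s,mask,z,name):
    n,l,st,_=cv2.connectedComponentsWithStats(mask.astype(np.uint8))
    for i in range(1,n):
        if st[i,4]<15: continue
        yx=np.argwhere(l==i); P=np.array([ray(s,x,y,z)[:2] for y,x in yx],dtype=np.float32)
        D=np.array([pt(s,x,y)[2] for y,x in yx])
        c,wh,ang=cv2.minAreaRect(P)
        print(name,st[i],'c',np.round(c,1),'wh',np.round(wh,1),'ang',round(ang,1),'zmed',np.round(np.percentile(D,[10,50,90]),1))
for nm,s in(('top',a),('side',b)):
    hsv=cv2.cvtColor(s['pixels'],cv2.COLOR_RGB2HSV);H,S,V=[hsv[...,i].astype(int) for i in range(3)]
    roi=np.zeros(H.shape,bool)
    if nm=='top': roi[140:360,230:420]=1
    else: roi[180:330,200:440]=1
    print(nm)
    corners(s,roi&(S>140)&(H>100)&(H<125),28,'blue')
    corners(s,roi&(S<60)&(V>135),28,'white')
    corners(s,roi&(H>30)&(H<45)&(S>150),60,'lime')
    corners(s,roi&(H<16)&(S>150),60,'orange')
for nm,s,roi in(('top',a,(190,320,235,395)),('side',b,(200,325,250,395))):
    im=s['pixels'][roi[0]:roi[1],roi[2]:roi[3],::-1]
    cv2.imwrite('pics/z%s.png'%nm,cv2.resize(im,None,fx=4.5,fy=4.5,interpolation=cv2.INTER_CUBIC)[:600,:800])
E
python3 m.py
```

```text
top
blue [377 160  12  23 183] c [ 732.  -157.5] wh [20.7 58.7] ang 75.8 zmed [23.3 26.4 30.3]
blue [286 180   8   9  59] c [703.   76.7] wh [17.6 21. ] ang 89.6 zmed [46.  49.6 52.7]
blue [343 253  16  13  92] c [509.6 -70.2] wh [38.8 13.8] ang 52.9 zmed [26.4 29.2 31.7]
blue [387 329  13   5  52] c [ 335.5 -165.9] wh [28.5  9.3] ang 89.0 zmed [12.1 15.8 19.8]
white [  230   140   190   220 31127] c [546.1  -8.7] wh [480.4 545.4] ang 89.0 zmed [-3.2  0.3  4.1]
white [253 207  24  61 275] c [569.2 138.3] wh [ 11.6 158.2] ang 70.6 zmed [ 5.1  8.5 11.7]
white [ 312  225   63   76 2712] c [503.3 -54.1] wh [112.3 162. ] ang 71.2 zmed [ 5.7  9.4 27.2]
lime [ 265  204   55   78 2501] c [547.4  65.7] wh [ 91.3 170.5] ang 70.6 zmed [24.7 46.7 67.8]
orange [260 201  26  67 273] c [569.6 115.8] wh [  9.5 168.5] ang 70.9 zmed [74.7 78.5 82.1]
side
blue [237 197  24  14 140] c [ 726.3 -148.6] wh [32.6 74.2] ang 59.5 zmed [20.3 25.2 27.1]
blue [405 202   6  11  51] c [ 338.3 -139.1] wh [39.8 11.4] ang 89.7 zmed [ 6.  12.7 15.6]
blue [328 220  16  16 107] c [513.6 -58.7] wh [57.9 18.9] ang 60.9 zmed [17.4 26.2 28.4]
blue [240 257  10  12 103] c [703.8  65.5] wh [19.4 35.1] ang 9.6 zmed [39.3 48.2 50.6]
white [  200   180   240   150 25530] c [555.1  -3.6] wh [627.7 486.1] ang 1.7 zmed [-3.2 -1.2  0.8]
white [327 219  10   8  16] c [522.6 -75. ] wh [33.1  4.6] ang 53.3 zmed [24.2 27.1 28.6]
white [336 223  28  18 259] c [479.9 -44.9] wh [45.5 47.8] ang 53.6 zmed [24.7 26.6 28.1]
lime [273 248  86  28 858] c [548.4  82.9] wh [ 35.5 180.4] ang 69.9 zmed [23.3 45.6 65.1]
lime [267 256  77  22 113] c [570.3 104.5] wh [  4.6 168.9] ang 70.9 zmed [78.8 80.3 82.3]
orange [285 216   9   5  36] c [617.8 -48.9] wh [18.9 14.3] ang 1.8 zmed [18.  22.1 27.5]
orange [263 241  15   9  82] c [647.9  44.3] wh [31.3 22.2] ang 15.1 zmed [13.4 17.6 24.4]
```

```bash
python3 -c "
import cv2;print(cv2.imread('pics/ztop.png').shape,cv2.imread('pics/zside.png').shape)"
```

```text
(585, 720, 3) (562, 652, 3)
```

View pics/ztop.png

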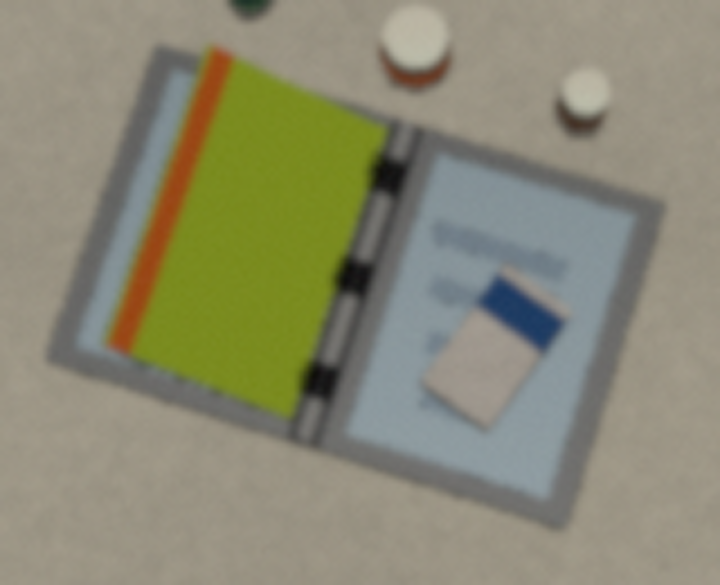

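View pics/zside.png

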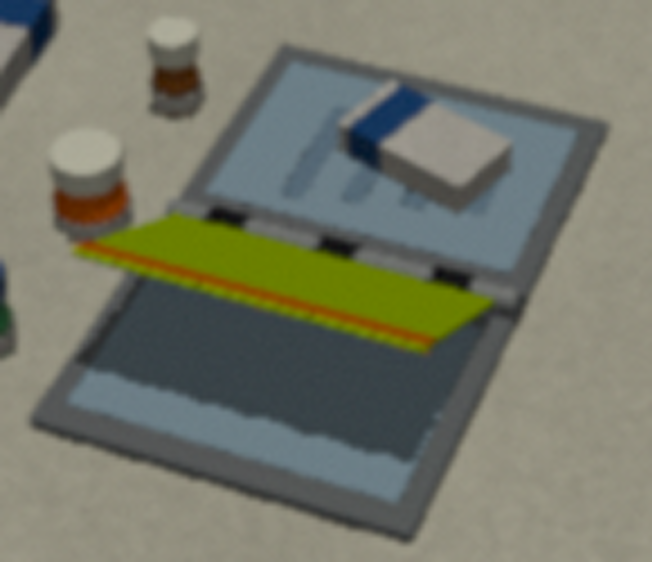

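Crops: the holder's outer corners are clear in the top view, and so are the carton's top corners. Now I'll turn them into points in both views.

```bash
python3 - <<'E'
from h import *
a=load('top0');b=load('side0')
def T(L,z): return np.array([ray(a,235+(x+.5)/4.5-.5,190+(y+.5)/4.5-.5,z) for x,y in L])
def S(L,z): return np.array([ray(b,250+(x+.5)/4.5-.5,200+(y+.5)/4.5-.5,z) for x,y in L])
def tri(p,q):
    (A,B)=[],[]
    def o(s,c,x0,y0):
        u,v=x0+(c[0]+.5)/4.5-.5,y0+(c[1]+.5)/4.5-.5
        d=s['world_from_camera'][:3,:3]@np.linalg.inv(s['intrinsics'])@[u,v,1]; return s['world_from_camera'][:3,3],d/np.linalg.norm(d)
    o1,d1=o(a,p,235,190);o2,d2=o(b,q,250,200)
    t=np.linalg.lstsq(np.c_[d1,-d2],o2-o1,rcond=None)[0]
    x,y=o1+d1*t[0],o2+d2*t[1]; return np.round(np.append((x+y)/2,np.linalg.norm(x-y)),1)
ht=[(160,48),(665,205),(560,528),(50,360)]  # far+y, far-y, near-y, near+y
hs=[(36,420),(285,46),(605,125),(408,540)]
hs=[hs[0],hs[1],hs[2],hs[3]]
for n,L in (('T',T(ht,8)),('S',S(hs,8))):
    c=L.mean(0);print(n,np.round(L[:,:2],1).tolist(),'c',np.round(c,1),[round(np.linalg.norm(L[i]-L[(i+1)%4]),1) for i in range(4)])
    e=(L[0]+L[3]-L[1]-L[2])/2; print('ydir ang',np.degrees(np.arctan2(e[1],e[0])))
    e=(L[0]+L[1]-L[2]-L[3])/2; print('xdir ang',np.degrees(np.arctan2(e[1],e[0])))
for p,q in zip(ht,hs): print('tri',tri(p,q))
ct=[(505,265),(570,315),(487,430),(422,385)]
cs=[(340,125),(392,80),(512,148),(460,185)]
cs=[cs[1],None,None,None]
print('carton T',np.round(T(ct,28),1).tolist()); C=T(ct,28);print(C.mean(0),[round(np.linalg.norm(C[i]-C[(i+1)%4]),1) for i in range(4)])
C=S([(340,125),(392,80),(512,148),(460,185)],28);print('carton S',np.round(C,1).tolist(),C.mean(0),[round(np.linalg.norm(C[i]-C[(i+1)%4]),1) for i in range(4)])
# leaf edge corners tri
print('leaf far',tri((212,46),(76,247)),'near',tri((108,345),(430,347)))
for uv in [(285,186),(327,199),(364,211)]: print(np.round(pt(a,*uv),1))
E
```

```text
T [[667.4, 127.1], [571.8, -152.8], [394.9, -89.0], [491.5, 187.3]] c [531.4  18.1   8. ] [np.float64(295.7), np.float64(188.1), np.float64(292.6), np.float64(186.0)]
ydir ang 70.94022844653271
xdir ang -19.364917126262043
S [[666.8, 134.0], [571.2, -145.7], [396.8, -83.9], [493.7, 197.3]] c [532.1  25.4   8. ] [np.float64(295.6), np.float64(185.0), np.float64(297.4), np.float64(184.3)]
ydir ang 71.05911562934763
xdir ang -19.795351518312113
tri [669.  127.8   1.1   0.9]
tri [ 572.5 -153.4    2.     1.2]
tri [395.8 -89.4   3.2   1. ]
tri [493.5 188.8  -2.7   0.8]
carton T [[536.0, -62.3, 28.0], [507.9, -96.7, 28.0], [446.4, -50.2, 28.0], [471.3, -15.9, 28.0]]
[490.3721827  -56.28150245  28.        ] [np.float64(44.4), np.float64(77.1), np.float64(42.4), np.float64(79.6)]
carton S [[535.8, -56.0, 28.0], [510.1, -93.5, 28.0], [447.2, -40.8, 28.0], [473.4, -11.8, 28.0]] [491.60520728 -50.54583962  28.        ] [np.float64(45.5), np.float64(82.1), np.float64(39.1), np.float64(76.5)]
leaf far [6.474e+02 9.240e+01 7.920e+01 4.000e-01] near [487.2 147.2  77.6   2.5]
[691.   86.4  50.1]
[656.7 -16.2  47.2]
[ 624.3 -105.7   48.4]
```

The on-board carton measures about 80×44 mm, so it is the middle-sized one. The leaf stands at about 31.5°. I take the holder centre as (531.5, 19) with yaw −19.3°, and the carton as (490, −56), which is (−14, −84) in the holder frame. Next I move above the gap between the spine and the carton.

Call:
send_rows:
  dp:
    - [60,-100,0]
    - [120,-200,0]
    - [170,-290,0]
    - [210,-340,0]
    - [240,-390,0]
  rot:
    - [0,0,-0.18]
    - [0,0,-0.36]
    - [0,0,-0.54]
    - [0,0,-0.72]
    - [0,0,-0.9]
  jaw: 50

```text
time: 0.72
tool_pos: [309.6, 313.1, 211.8]
tcp_rot: [180.0, 0.0, 24.0]
ft_force: [1.4, 0.3, -0.0]
finger_gap: 50.0
```

```bash
python3 -c "
from h import *
s=r.sense();print(s['time'],s['tool_pos'],s['tcp_rot'],s['joint_pos'],s['finger_gap']);print(dir(r))"
```

```text
0.725 [309.60130494 313.13993151 211.80400727] [1.79991182e+02 2.73896133e-04 2.39819030e+01] [ 3.86560761e+01 -1.80889804e+01  1.09286632e+02 -8.46293393e-03
  8.88048471e+01  1.46743498e+01] 49.952445209557304
['PlanningError', '__class__', '__delattr__', '__dict__', '__dir__', '__doc__', '__eq__', '__format__', '__ge__', '__getattribute__', '__getstate__', '__gt__', '__hash__', '__init__', '__init_subclass__', '__le__', '__lt__', '__module__', '__ne__', '__new__', '__reduce__', '__reduce_ex__', '__repr__', '__setattr__', '__sizeof__', '__str__', '__subclasshook__', '__weakref__', 'sense']
```

Call:
send_rows:
  dp:
    - [35,-50,0]
    - [70,-100,0]
    - [105,-150,0]
    - [140,-200,0]
    - [170,-250,0]
  rot:
    - [0,0,-0.15]
    - [0,0,-0.3]
    - [0,0,-0.45]
    - [0,0,-0.6]
    - [0,0,-0.756]

```text
time: 1.35
tool_pos: [479.8, 63.1, 211.8]
tcp_rot: [-180.0, 0.0, -19.3]
ft_force: [1.1, 0.3, -0.1]
finger_gap: 50.0
```

Call:
send_rows:
  dp:
    - [14,-35,-20]
    - [28,-68,-50]
    - [28,-68,-80]
    - [28,-68,-110]
    - [28,-68,-110]
  rot:
    - [0,0,0]
    - [0,0,0]
    - [0,0,0]
    - [0,0,0]
    - [0,0,0]

```text
time: 1.98
tool_pos: [504.4, -2.9, 99.0]
tcp_rot: [179.9, 0.4, -19.0]
ft_force: [0.3, -0.3, 0.2]
finger_gap: 49.8
```

```bash
python3 -c "
from h import *
snap('top','top1');snap('side','side1');w=snap('wrist','wr1')
s=r.sense();print(s['time'],s['tool_pos'],s['tcp_rot'],s['ft_force']);print(np.round(w['T_tool_cam'],3),w['intrinsics'])
for n,(x0,y0) in {'top1':(230,180),'side1':(230,160)}.items():
  im=cv2.imread('pics/%s.png'%n)[y0:y0+150,x0:x0+200];cv2.imwrite('pics/%sz.png'%n,cv2.resize(im,None,fx=4,fy=4,interpolation=cv2.INTER_CUBIC))
"
```

```text
2.125 [507.87976669  -2.95797063 103.47751212] [-1.79979222e+02 -8.67340025e-02 -1.90065700e+01] [-0.12297005 -0.40532276  0.22334966]
[[ 1.00000e+00  2.00000e-03  1.00000e-03  2.03000e-01]
 [-2.00000e-03  9.50000e-01  3.12000e-01 -8.05920e+01]
 [-0.00000e+00 -3.12000e-01  9.50000e-01 -1.61887e+02]
 [ 0.00000e+00  0.00000e+00  0.00000e+00  1.00000e+00]] [[376.66677704   0.         313.38081334]
 [  0.         376.66677704 242.76811185]
 [  0.           0.           1.        ]]
```

View pics/side1z.png

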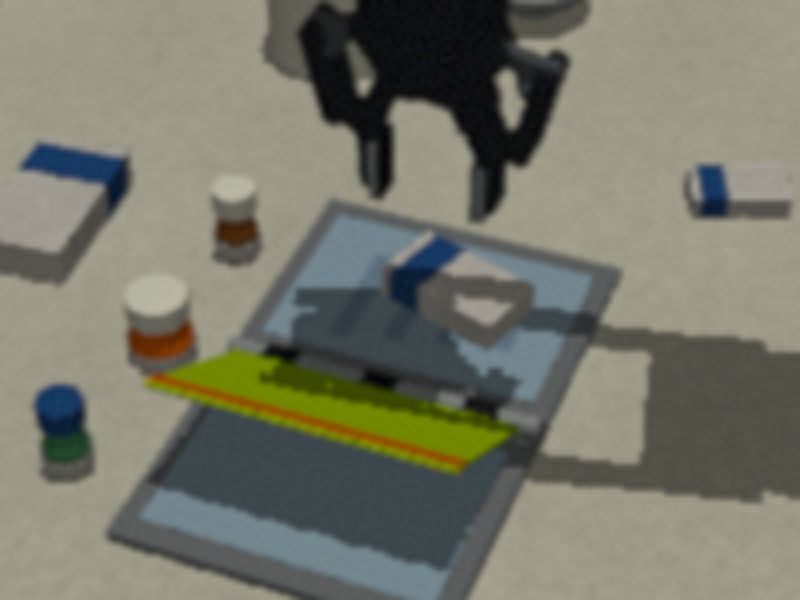

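View pics/wr1.png

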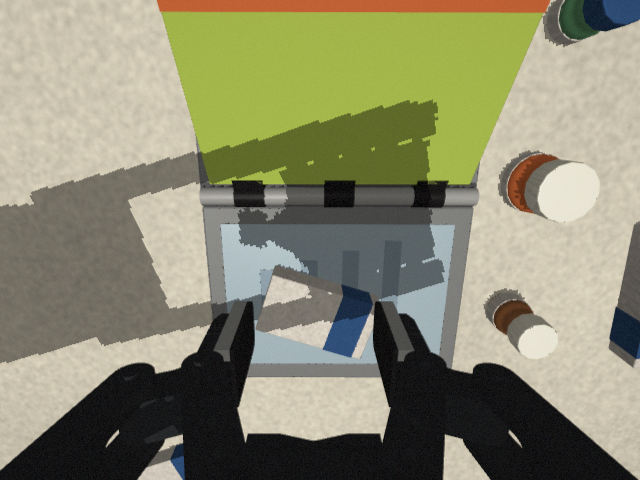

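The wrist view shows the spine at row ~195, the carton corners at about (277,266), (373,290), (352,357) and (257,330), and the outer board edge at row ~370. I'll cross-check the positions from this view.

```bash
cat >> h.py <<'E'
from scipy.spatial.transform import Rotation as Ro
def wristT(w,pos,rpy):
    T=np.eye(4);T[:3,:3]=Ro.from_euler('xyz',rpy,degrees=True).as_matrix();T[:3,3]=pos
    w['world_from_camera']=T@w['T_tool_cam'];return w
C0=np.array([531.5,19.]);yaw=np.radians(-19.2)
EX=np.array([np.cos(yaw),np.sin(yaw)]);EY=np.array([-EX[1],EX[0]])
def hol(p): d=np.asarray(p)[:2]-C0; return np.round([d@EX,d@EY],1)
def wor(h): return np.round(C0+h[0]*EX+h[1]*EY,1)
E
python3 - <<'E'
from h import *
w=wristT(load('wr1'),[507.8,-4.0,102.5],[180,0,-19.15])
for n,u,v,z in [('carton',277,266,28),('c',373,290,28),('c',352,357,28),('c',257,330,28),('spineL',202,196,15),('spineR',478,196,15),('bL',210,377,8),('bR',452,377,8),('leafL',165,12,79),('leafR',546,12,79)]:
    p=ray(w,u,v,z);print(n,np.round(p,1),hol(p), 'depth pt',np.round(pt(w,u,v),1))
print(wor([-14,-30]),hol([507.8,-4]))
E
```

```text
carton [480.7  -8.8  28. ] [-38.8 -43. ] depth pt [476.7 -14.8  10.6]
c [536.9 -47.   28. ] [ 26.8 -60.6] depth pt [537.1 -57.2   7.7]
c [507.3 -93.8  28. ] [  14.2 -114.5] depth pt [ 505.1 -107.3    8.8]
c [449.8 -50.1  28. ] [-54.5 -92.2] depth pt [442.9 -60.    9. ]
spineL [448.1  50.2  15. ] [-89.   2.] depth pt [448.9  50.4  17.2]
spineR [622.8 -10.1  15. ] [95.8  2.5] depth pt [622.2  -9.5  16.8]
bL [390.5 -88.4   8. ] [ -97.9 -147.8] depth pt [485.1  17.1 176.5]
bR [ 576.  -152.5    8. ] [  98.5 -147.3] depth pt [549.7 -10.5 170.2]
leafL [488.4 134.5  79. ] [-78.7  94.8] depth pt [487.  136.3  73.5]
leafR [643.7  80.9  79. ] [85.6 95.3] depth pt [ 6.904e+02  8.460e+01 -1.000e-01]
[508.4  -4.7] [-14.8 -29.5]
```

Call:
send_rows:
  dp:
    - [2,6,-20]
    - [2,6,-40]
    - [2,6,-58]
    - [2,6,-70]
    - [2,6,-70]
  rot:
    - [0,0,0]
    - [0,0,0]
    - [0,0,0]
    - [0,0,0]
    - [0,0,0]

```text
time: 2.75
tool_pos: [508.5, 3.0, 31.4]
tcp_rot: [180.0, 0.1, -19.0]
ft_force: [-0.6, 0.0, 0.1]
finger_gap: 50.3
```

```bash
cat > look.py <<'E'
from h import *
import sys
t=sys.argv[1]
s=r.sense();print(s['time'],s['tool_pos'],s['tcp_rot'],s['ft_force'],s['joint_pos'])
w=snap('wrist','wr'+t);snap('side','si'+t)
im=cv2.imread('pics/si%s.png'%t)[150:330,220:440];im=cv2.resize(im,None,fx=2.2,fy=2.2,interpolation=cv2.INTER_CUBIC)
b=cv2.resize(cv2.imread('pics/wr%s.png'%t),(310,232))
o=np.zeros((im.shape[0],800,3),np.uint8);o[:,:im.shape[1]]=im;o[:232,488:798]=b
cv2.imwrite('pics/lk%s.png'%t,o)
E
python3 look.py 2
```

```text
2.75 [508.51444464   3.04963131  31.41428638] [ 1.79980110e+02  8.32938376e-02 -1.90218122e+01] [-0.58998871  0.02514969  0.13764998] [-5.43510879e+00  3.14062078e+00  1.09658659e+02  2.53089024e-04
  6.72863556e+01  1.35865911e+01]
```

View pics/lk2.png

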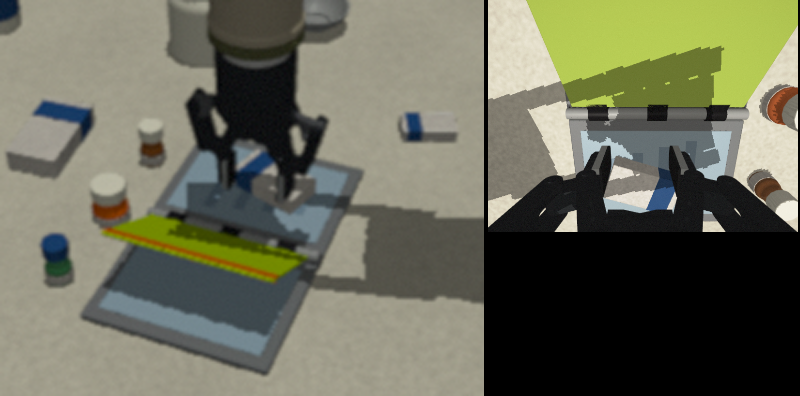

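View pics/wr2.png

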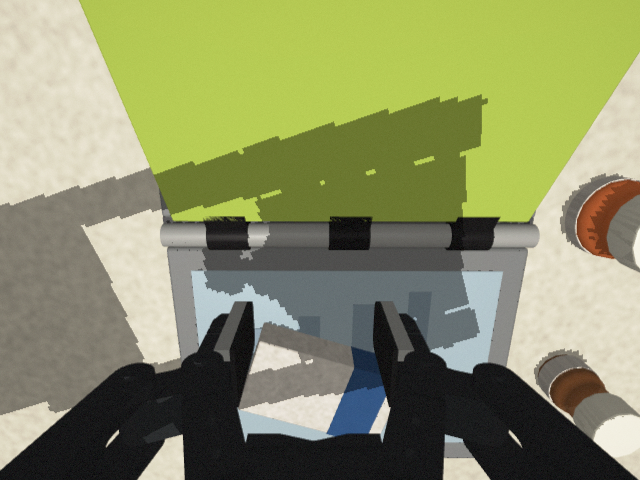

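The carton's near corner could slip between the fingers at this opening, so I'm narrowing the jaw to 22 mm and then pushing slowly along −y of the holder.

Call:
send_rows:
  dp:
    - [0,0,0]
    - [0,0,0]
    - [0,0,-2]
  rot:
    - [0,0,0]
    - [0,0,0]
    - [0,0,0]
  jaw: 22

```text
time: 3.22
tool_pos: [509.5, 3.0, 30.5]
tcp_rot: [-180.0, -0.1, -19.0]
ft_force: [-0.2, -0.2, -0.2]
finger_gap: 22.0
```

```bash
python3 look.py 3; python3 - <<'E'
from h import *
w=load('wr3')
T=np.linalg.inv(w['T_tool_cam']);K=w['intrinsics']
for x in(-11,11):
  for y in (-11,11):
    for z in(14,10):
      c=T@[x,y,z,1];u=K@c[:3]/c[2];print(x,y,z,np.round(u[:2]))
d=w['depth'];print(np.round(d[290:340:5,250:330:8]))
E
```

```text
3.225 [509.52760867   2.95819027  30.49403001] [-1.79988040e+02 -5.11607788e-02 -1.90182359e+01] [-0.19182403 -0.17219609 -0.2281141 ] [-5.43407818e+00  3.23204899e+00  1.09671822e+02 -4.24378459e-04
  6.70435905e+01  1.35843177e+01]
-11 -11 14 [291. 265.]
-11 -11 10 [290. 268.]
-11 11 14 [291. 305.]
-11 11 10 [291. 308.]
11 -11 14 [334. 265.]
11 -11 10 [335. 268.]
11 11 14 [334. 305.]
11 11 10 [334. 309.]
[[201. 201. 201. 202. 201. 202. 202. 202. 201. 200.]
 [203. 202. 204. 202. 203. 202. 202. 202. 203. 203.]
 [204. 203. 203. 152. 152. 205. 204. 204. 204. 203.]
 [205. 204. 205. 146. 147. 204. 205. 203. 204. 204.]
 [205. 151. 150. 143. 143. 206. 204. 205. 205. 205.]
 [206. 147. 139. 139. 139. 205. 207. 205. 206. 206.]
 [143. 144. 137. 136. 135. 208. 207. 207. 209. 207.]
 [140. 139. 133. 133. 132. 209. 209. 208. 207. 208.]
 [136. 137. 129. 130. 132. 209. 211. 209. 209. 209.]
 [134. 134. 127. 126. 132. 206. 209. 209. 209. 210.]]
```

View pics/wr3.png

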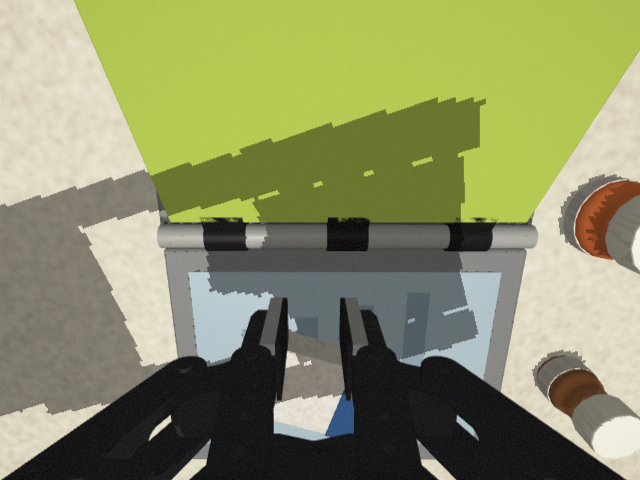

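The wrist depth puts the fingertips shallower than stated, so I'll check them in the side view.

```bash
python3 - <<'E'
from h import *
b=load('side1')
for u0,v0 in((323,208),(350,213)):
  for v in range(v0-10,v0+3,2): print(u0,v,np.round(pt(b,u0,v),1))
s=load('si3')
im=s['pixels'][190:260,290:390,::-1];cv2.imwrite('pics/si3z.png',cv2.resize(im,None,fx=8,fy=8,interpolation=cv2.INTER_CUBIC))
w=load('wr3');d=w['depth']
for u in(278,280,284,346,350): print(u,[round(float(d[v,u])) for v in range(294,312)])
E
```

```text
323 198 [535.5  -0.9 154.9]
323 200 [535.7  -1.6 149.2]
323 202 [535.9  -3.9 142.2]
323 204 [535.8  -0.8 139.3]
323 206 [ 5.359e+02 -3.000e-01  1.344e+02]
323 208 [536.   -1.1 128.5]
323 210 [ 547.1 -161.4   -4.4]
350 203 [479.7  17.1 157.1]
350 205 [479.6  18.3 152.9]
350 207 [479.5  18.4 147.8]
350 209 [479.4  20.  143.9]
350 211 [479.3  20.  138.7]
350 213 [479.2  19.6 133.1]
350 215 [479.1  18.4 126.8]
278 [201, 203, 204, 204, 154, 152, 151, 150, 150, 148, 148, 147, 145, 146, 144, 145, 144, 143]
280 [202, 201, 202, 202, 153, 150, 152, 149, 149, 148, 148, 148, 146, 147, 145, 144, 143, 143]
284 [203, 203, 203, 204, 152, 152, 151, 150, 150, 149, 148, 148, 146, 145, 144, 145, 142, 142]
346 [202, 203, 203, 204, 152, 152, 151, 150, 149, 148, 146, 147, 147, 146, 144, 144, 143, 142]
350 [203, 203, 203, 203, 152, 152, 152, 151, 150, 149, 148, 146, 146, 145, 143, 144, 144, 144]
```

View pics/si3z.png

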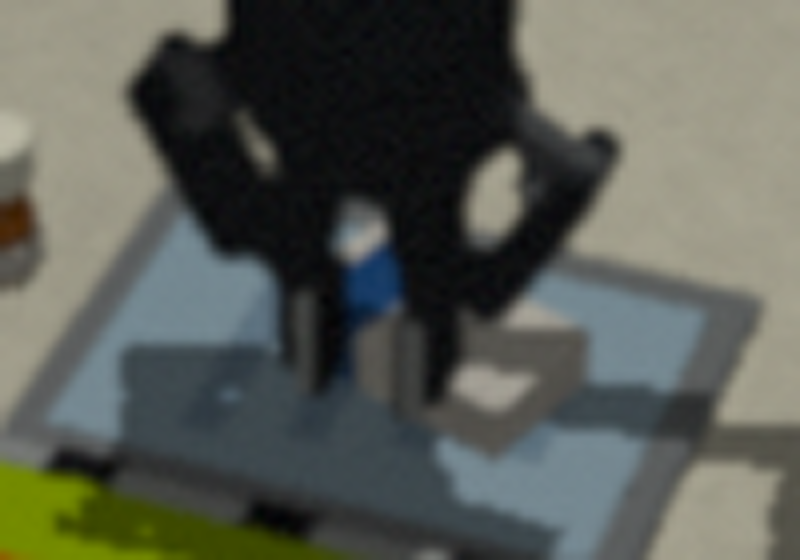

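The wrist and side depths both put the tips about 23 mm behind the reported TCP, which disagrees with the text's 14 mm ahead. I'll lower in small steps, watching force and pictures.

Call:
send_rows:
  dp:
    - [0,0,-4]
    - [0,0,-8]
    - [0,0,-10]
    - [0,0,-12]
  rot:
    - [0,0,0]
    - [0,0,0]
    - [0,0,0]
    - [0,0,0]

```text
time: 3.82
tool_pos: [509.1, 3.0, 17.9]
tcp_rot: [180.0, 0.0, -19.0]
ft_force: [0.7, 0.6, -0.5]
finger_gap: 22.2
```

```bash
python3 look.py 4; cat > tip.py <<'E'
from h import *
import sys
s=load('si'+sys.argv[1]); T=s['world_from_camera'];K=s['intrinsics'];d=s['depth']
vv,uu=np.mgrid[0:480,0:640]
P=np.stack([(uu-K[0,2])/K[0,0]*d,(vv-K[1,2])/K[1,1]*d,d,np.ones_like(d)],-1)@T.T
dark=(s['pixels'].max(2)<70)&(vv>150)&(vv<300)&(uu>250)&(uu<420)
X=P[...,:3];h=(X[...,:2]-C0)
hy=h@EY;hx=h@EX
m=(X[...,2]>18)&(X[...,2]<120)&(hy<20)&(hy>-200)&(abs(hx)<90)&(s['pixels'].max(2)<110)&(s['pixels'].astype(int).max(2)-s['pixels'].min(2)<25)
for lo in range(-60,60,8):
    k=m&(hx>=lo)&(hx<lo+8)
    if k.sum()>3: print(lo,k.sum(),'zmin',np.round(np.sort(X[...,2][k])[:4],1),'hy',np.round(np.median(hy[k]),1))
E
python3 tip.py 3; echo; python3 tip.py 4
```

```text
3.825 [509.05154943   3.00201185  17.85463431] [ 1.79998174e+02  1.22355322e-02 -1.90247440e+01] [ 0.6853194   0.59141384 -0.46226637] [-5.43537372e+00  4.31805903e+00  1.10032571e+02  1.20772382e-03
  6.56616923e+01  1.35888722e+01]
-60 55 zmin [18.7 18.9 19.2 19.8] hy -11.4
-52 63 zmin [18.1 18.2 18.4 18.4] hy -55.4
-44 142 zmin [19.7 19.8 20.1 21.6] hy -17.8
-36 107 zmin [18.  19.4 20.8 21. ] hy -11.5
-28 12 zmin [23.3 24.6 25.9 26.2] hy -41.7
-12 91 zmin [19.  22.7 24.3 24.5] hy -18.5
-4 112 zmin [18.7 19.1 19.4 21.1] hy -11.6
4 38 zmin [18.2 18.4 18.9 19. ] hy -14.0
12 46 zmin [91.  91.8 92.2 93.9] hy -15.1
20 65 zmin [92.  96.1 96.8 96.9] hy -13.5
28 16 zmin [105.1 106.1 107.4 109.4] hy -10.7

-60 56 zmin [18.4 20.  20.4 21.1] hy -11.9
-52 66 zmin [18.7 18.9 19.1 19.9] hy -50.0
-44 145 zmin [19.2 19.6 23.  23.1] hy -16.2
-36 96 zmin [18.4 21.6 22.9 26.4] hy -10.4
-28 11 zmin [ 18.6  71.6 108.7 110.3] hy -10.8
-20 14 zmin [ 18.   18.3 108.3 109.7] hy -11.0
-12 120 zmin [18.5 19.1 20.2 22.9] hy -17.0
-4 114 zmin [19.2 19.3 19.6 20.9] hy -10.3
4 43 zmin [18.3 18.4 19.9 23.2] hy -14.2
12 48 zmin [81.4 81.8 81.8 82.1] hy -14.9
20 86 zmin [80.2 80.4 82.9 83.6] hy -14.6
28 36 zmin [88.  93.2 93.8 94.8] hy -10.7
36 9 zmin [110.3 111.7 113.2 114.8] hy -9.9
```

View pics/lk4.png

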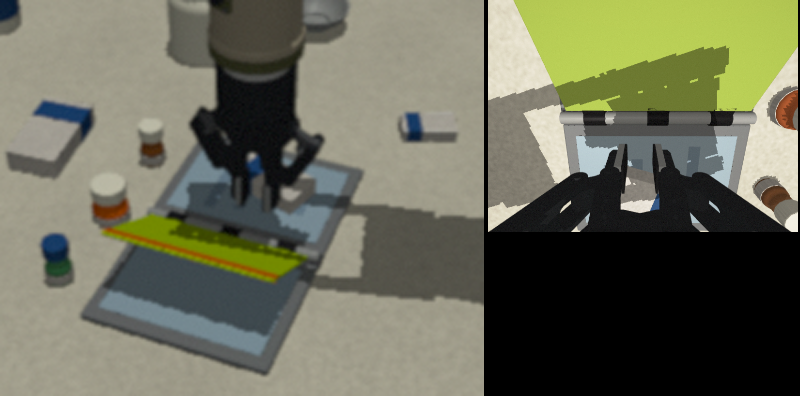

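There is no force at TCP z 18, where the stated tip would already be inside the board. The visual estimate is right, so I continue down.

Call:
send_rows:
  dp:
    - [0,0,-5]
    - [0,0,-10]
    - [0,0,-14]
    - [0,0,-17]
    - [0,0,-17]
  rot:
    - [0,0,0]
    - [0,0,0]
    - [0,0,0]
    - [0,0,0]
    - [0,0,0]

```text
time: 4.55
tool_pos: [508.8, 3.0, 0.7]
tcp_rot: [180.0, 0.0, -19.0]
ft_force: [-0.4, -0.1, 0.3]
finger_gap: 22.4
```

```bash
python3 look.py 5; python3 - <<'E'
from h import *
s=load('si5')
im=s['pixels'][190:260,290:390,::-1];cv2.imwrite('pics/si5z.png',cv2.resize(im,None,fx=8,fy=8,interpolation=cv2.INTER_CUBIC))
w=load('wr5');d=w['depth']
for u in(280,346): print(u,[round(float(d[v,u])) for v in range(290,312)])
E
```

```text
4.55 [508.83272914   3.02466396   0.73143032] [ 1.79993322e+02  3.71247550e-02 -1.90241594e+01] [-0.35442944 -0.1263186   0.33045832] [-5.43602528e+00  5.87181281e+00  1.10441989e+02  2.48852626e-03
  6.37238529e+01  1.35870296e+01]
280 [170, 170, 170, 171, 171, 170, 170, 170, 154, 152, 151, 151, 148, 148, 146, 147, 145, 147, 145, 143, 143, 143]
346 [169, 170, 169, 170, 169, 172, 170, 170, 153, 152, 151, 150, 149, 149, 148, 146, 147, 146, 144, 143, 143, 144]
```

View pics/si5z.png

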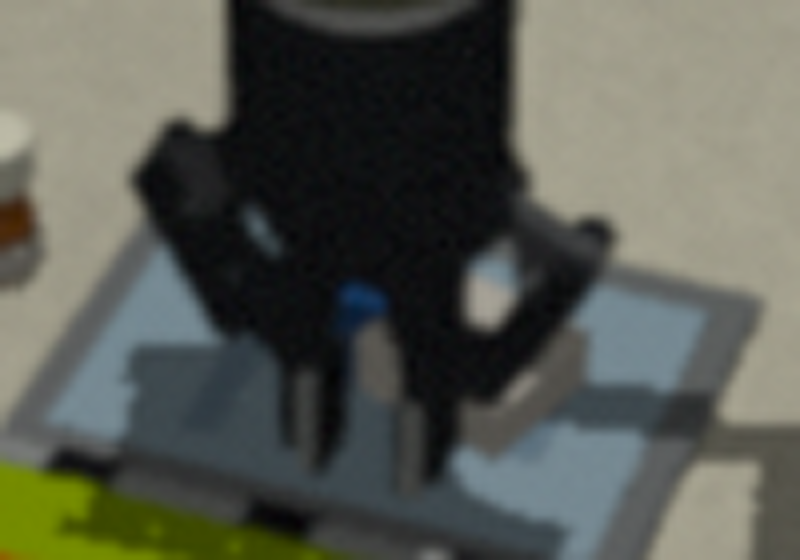

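View pics/wr5.png

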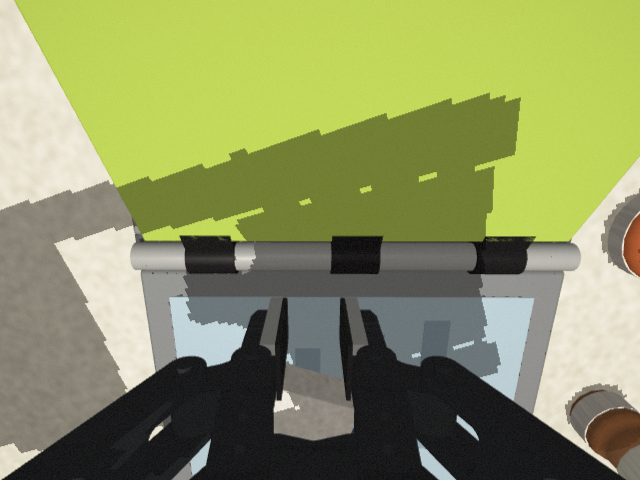

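Call:
send_rows:
  dp:
    - [0,0,-4]
    - [0,0,-8]
    - [0,0,-11]
    - [0,0,-11]
  rot:
    - [0,0,0]
    - [0,0,0]
    - [0,0,0]
    - [0,0,0]

```text
time: 5.15
tool_pos: [508.7, 3.0, -10.3]
tcp_rot: [180.0, 0.0, -19.0]
ft_force: [0.0, -0.5, 0.0]
finger_gap: 22.2
```

```bash
python3 look.py 6; python3 - <<'E'
from h import *
w=load('wr6');d=w['depth']
for u in(280,346): print(u,[round(float(d[v,u])) for v in range(290,306)])
E
```

```text
5.15 [508.74035414   3.02717081 -10.3427827 ] [ 1.79989441e+02  4.31193027e-02 -1.90216571e+01] [ 0.04581428 -0.46182574  0.01317899] [-5.43493858e+00  6.92348998e+00  1.10660789e+02 -1.51576499e-04
  6.24601140e+01  1.35867847e+01]
280 [156, 158, 158, 158, 158, 158, 158, 158, 153, 152, 151, 151, 148, 149, 147, 147]
346 [158, 159, 158, 157, 159, 158, 158, 158, 153, 152, 151, 151, 150, 149, 147, 147]
```

Call:
send_rows:
  dp:
    - [-3.3,-9.4,0]
    - [-6.6,-18.9,0]
    - [-9,-25.5,0]
    - [-11.5,-33,0]
    - [-13.8,-39.6,0]
  rot:
    - [0,0,0]
    - [0,0,0]
    - [0,0,0]
    - [0,0,0]
    - [0,0,0]

```text
time: 5.88
tool_pos: [495.2, -37.1, -9.9]
tcp_rot: [-180.0, -0.0, -19.0]
ft_force: [0.2, 1.0, 0.7]
finger_gap: 21.7
```

```bash
python3 look.py 7
```

```text
5.875 [495.15808979 -37.14082953  -9.85735401] [-1.79993382e+02 -2.03967870e-03 -1.90372911e+01] [0.22738329 1.02025017 0.68274432] [-1.02128341e+01  5.04081331e+00  1.12640060e+02  7.03201454e-03
  6.23160960e+01  8.82119001e+00]
```

View pics/lk7.png

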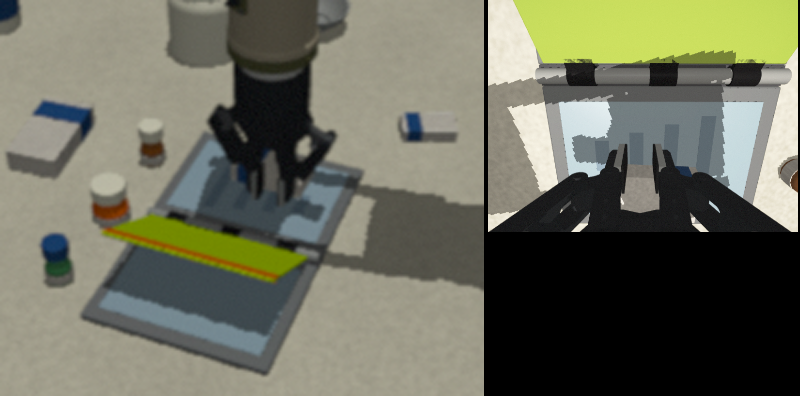

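View pics/wr7.png

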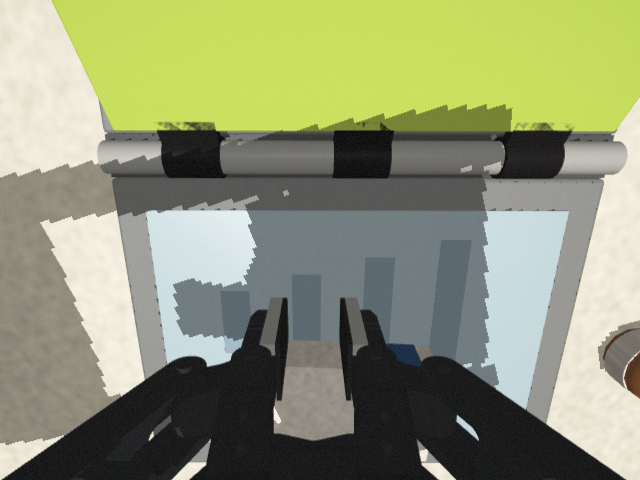

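The carton has turned flush with the fingers and the contact force is about 1 N. I keep pushing.

Call:
send_rows:
  dp:
    - [-3,-8.5,0]
    - [-6,-17,0]
    - [-9,-25.5,0]
    - [-12,-34,0]
    - [-14.8,-42.5,0]
  rot:
    - [0,0,0]
    - [0,0,0]
    - [0,0,0]
    - [0,0,0]
    - [0,0,0]

```text
time: 6.6
tool_pos: [480.3, -79.8, -9.9]
tcp_rot: [-180.0, -0.0, -19.0]
ft_force: [1.0, 2.1, 0.8]
finger_gap: 21.8
```

Call:
send_rows:
  dp:
    - [-3,-8.5,0]
    - [-6,-17,0]
    - [-9,-25.5,0]
    - [-12,-34,0]
    - [-14.8,-42.5,0]
  rot:
    - [0,0,0]
    - [0,0,0]
    - [0,0,0]
    - [0,0,0]
    - [0,0,0]

```text
time: 7.22
tool_pos: [465.3, -122.1, -10.1]
tcp_rot: [180.0, 0.0, -19.0]
ft_force: [0.6, 0.1, -0.5]
finger_gap: 21.8
```

```bash
python3 look.py 8
```

```text
7.225 [ 465.29729663 -122.14764793  -10.08397272] [ 1.79997025e+02  2.35729442e-02 -1.90223888e+01] [ 0.55021172  0.13960482 -0.47953124] [-2.08157604e+01  2.77523316e+00  1.15057419e+02 -4.19539675e-03
  6.21908158e+01 -1.79141423e+00]
```

View pics/lk8.png

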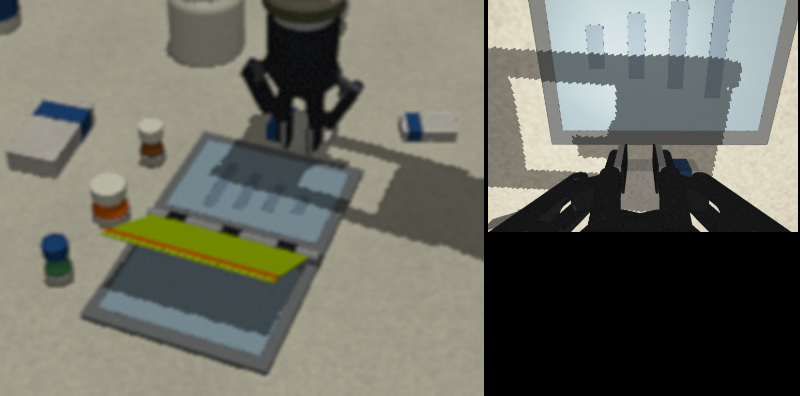

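View pics/wr8.png

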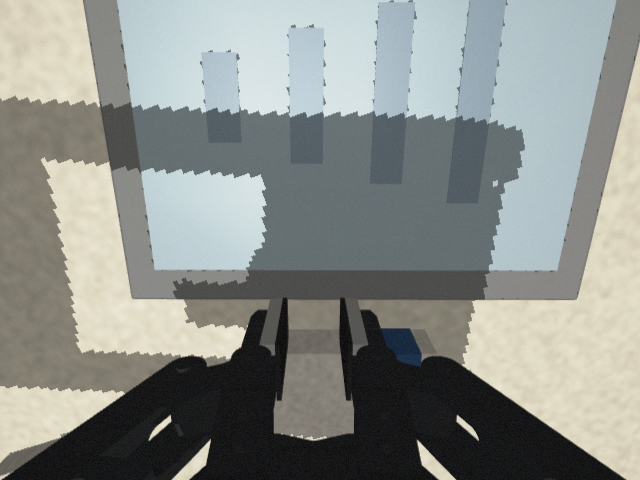

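The carton's trailing edge (row ~330) is past the board edge (row ~298). I'll check its top height.

```bash
python3 - <<'E'
from h import *
w=wristT(load('wr8'),[465.3,-122.1,-10.1],[180,0,-19.02])
for u,v in [(315,320),(315,335),(315,345),(315,360),(315,380),(315,410),(315,428),(395,350),(420,340),(425,352),(315,285),(580,380)]:
    p=pt(w,u,v);print(u,v,np.round(p,1),hol(p))
E
```

```text
315 320 [ 4.645e+02 -1.282e+02  2.000e-01] [ -14.9 -161. ]
315 335 [ 463.  -132.4    5.5] [ -14.9 -165.5]
315 345 [ 463.3 -131.5   14.8] [ -15.  -164.5]
315 360 [ 462.  -135.    19.9] [ -15.  -168.3]
315 380 [ 458.8 -144.3   19.9] [ -14.9 -178.1]
315 410 [ 453.8 -159.3   19.5] [ -14.8 -193.9]
315 428 [ 450.6 -168.6   19.4] [ -14.7 -203.8]
395 350 [ 494.4 -143.5   16.5] [  18.4 -165.7]
420 340 [ 506.  -146.7   10.2] [  30.5 -164.9]
425 352 [ 505.8 -147.1   18.4] [  30.3 -165.3]
315 285 [ 471.1 -108.5    7.8] [ -15.1 -140.2]
580 380 [ 574.7 -200.6   -0. ] [ 113.  -193.2]
```

The carton lies flat: its top is at 19.7 mm and its trailing edge is 15 mm off the board. Now I retract straight up and go to the leaf's open side.

Call:
send_rows:
  dp:
    - [1,3,30]
    - [2,6,80]
    - [2,6,130]
    - [2,6,180]
    - [20,40,190]
  rot:
    - [0,0,0]
    - [0,0,0]
    - [0,0,0]
    - [0,0,0]
    - [0,0,0]

```text
time: 7.95
tool_pos: [488.0, -83.4, 185.1]
tcp_rot: [180.0, -0.5, -19.2]
ft_force: [1.2, 0.3, -0.9]
finger_gap: 21.8
```

Call:
send_rows:
  dp:
    - [20,50,0]
    - [40,100,0]
    - [60,150,0]
    - [75,200,0]
    - [89,253,0]
  rot:
    - [0,0,0]
    - [0,0,0]
    - [-0.15,0.05,0]
    - [-0.3,0.1,0]
    - [-0.45,0.157,0]

```text
time: 8.57
tool_pos: [575.4, 171.4, 181.7]
tcp_rot: [152.9, -0.1, -19.0]
ft_force: [1.8, -1.2, 0.6]
finger_gap: 22.0
```

```bash
python3 look.py 9
```

```text
8.575 [575.44526035 171.35397359 181.73160786] [ 1.52853731e+02 -1.17617019e-01 -1.90383753e+01] [ 1.76457386 -1.20030941  0.60385959] [ 23.98561611  27.61538573  68.65989779 -20.0296551  102.17236248
  41.99785338]
```

View pics/lk9.png

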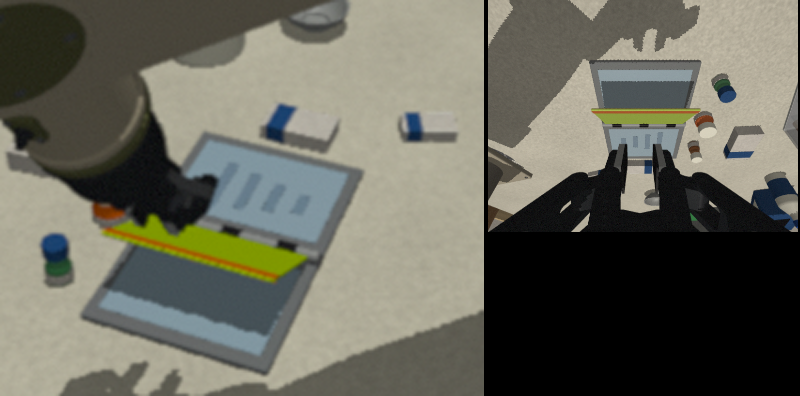

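Call:
send_rows:
  dp:
    - [0,5,0]
    - [0,5,-15]
    - [0,5,-30]
    - [0,5,-45]
    - [0,5,-50]
  rot:
    - [-0.14,0.05,0]
    - [-0.293,0.102,0]
    - [-0.293,0.102,0]
    - [-0.293,0.102,0]
    - [-0.293,0.102,0]

```text
time: 9.3
tool_pos: [575.0, 173.6, 131.6]
tcp_rot: [135.5, 0.1, -19.2]
ft_force: [-0.6, 0.6, 0.3]
finger_gap: 21.8
```

```bash
python3 look.py 10; python3 - <<'E'
from h import *
s=r.sense();w=wristT(load('wr10'),s['tool_pos'],s['tcp_rot']);d=w['depth']
hsv=cv2.cvtColor(w['pixels'],cv2.COLOR_RGB2HSV)
m=(hsv[...,0]<14)&(hsv[...,1]>150);n,l,st,ce=cv2.connectedComponentsWithStats(m.astype(np.uint8))
for i in range(1,n):
    if st[i,4]>150:
        yx=np.argwhere(l==i);P=np.array([pt(w,x,y) for y,x in yx]);print(st[i],np.round(np.median(P,0),1),hol(np.median(P,0)),np.round(np.percentile(P[:,2],[2,98]),1), np.round(np.percentile((P[:,:2]-C0)@EY,[2,50,98]),1))
T=Ro.from_euler('xyz',s['tcp_rot'],degrees=True).as_matrix();print(T); tip=s['tool_pos']-23.5*T[:,2];print('tip',tip,hol(tip))
E
```

```text
9.3 [575.02890575 173.60775955 131.61714338] [ 1.35458777e+02  6.47399180e-02 -1.91648216e+01] [-0.6127337   0.60689695  0.31573402] [ 29.09321181  44.68219025  57.30839196 -30.05460666 111.37058462
  45.60613969]
[ 203  221  280   24 1138] [649.6   3.4  26.3] [116.6  24.1] [14.  79.5] [ 11.3  29.3 112.4]
[421 270  22  15 189] [629.8 -95.5  23.4] [130.4 -75.8] [18.4 33.6] [-84.3 -75.8 -72.1]
[[ 9.44584183e-01 -2.33493908e-01 -2.30740800e-01]
 [-3.28268589e-01 -6.73313578e-01 -6.62486649e-01]
 [-6.74317130e-04  7.01519366e-01 -7.12650071e-01]]
tip [580.55851226 189.26312021 149.05492812] [ -9.7 176.9]
```

View pics/wr10.png

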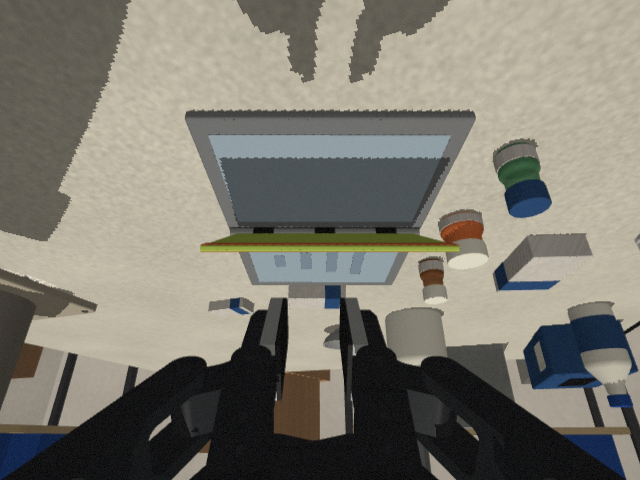

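View pics/si10.png

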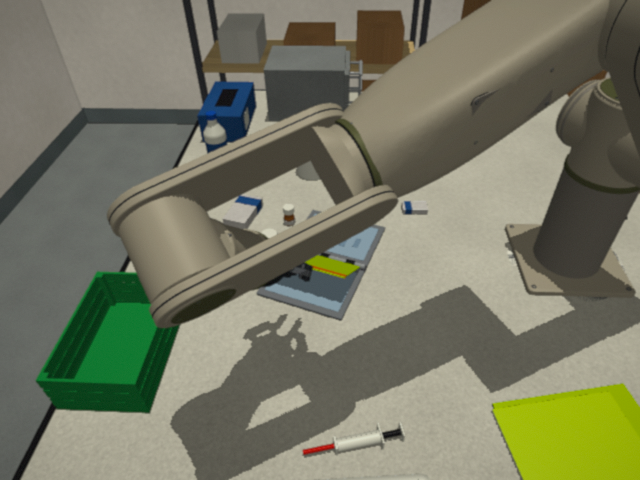

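```bash
python3 - <<'E'
from h import *
s=load('si10')
for u,v in[(130,250),(160,315),(200,315),(250,290),(150,220),(180,370),(120,215)]: print(u,v,np.round(pt(s,u,v),0))
print([np.round(pt(s,u,v),0) for u,v in[(150,275),(185,280),(70,390)]])
E
```

```text
130 250 [700. 450. 426.]
160 315 [659. 507. 396.]
200 315 [641. 466. 346.]
250 290 [593. 427. 345.]
150 220 [677. 436. 454.]
180 370 [782. 315.  -3.]
120 215 [709. 430. 455.]
[array([673., 476., 418.]), array([635., 486., 423.]), array([924., 399.,  62.])]
```

Plenty of arm clearance. Now I lower to the pre-insert pose and slide the fingers under the leaf along their own axis.

Call:
send_rows:
  dp:
    - [-0.5,-2,-20]
    - [-0.5,-2,-41]
    - [-5,-15,-55]
    - [-9.7,-28.5,-70]
    - [-9.7,-28.5,-70]
  rot:
    - [0,0,0]
    - [0,0,0]
    - [0,0,0]
    - [0,0,0]
    - [0,0,0]

```text
time: 10.02
tool_pos: [562.8, 144.3, 57.6]
tcp_rot: [135.1, 0.4, -19.1]
ft_force: [-1.1, -0.1, -0.1]
finger_gap: 22.2
```

```bash
cat > st.py <<'E'
from h import *
import sys
s=r.sense();T=Ro.from_euler('xyz',s['tcp_rot'],degrees=True).as_matrix();tip=s['tool_pos']-23.5*T[:,2]
print(s['time'],'TCP',np.round(s['tool_pos'],1),hol(s['tool_pos']),'tip',hol(tip),round(tip[2],1),'elev',round(np.degrees(np.arctan2(-T[2,2],-(T[:2,2]@EY))),1),'F',np.round(s['ft_force'],1),'q',np.round(s['joint_pos'],0))
E
python3 look.py 11;python3 st.py
```

```text
10.025 [562.81635581 144.33948012  57.55251601] [135.06647696   0.38334074 -19.13356785] [-1.07779157 -0.06927527 -0.14427525] [ 27.63949486  45.84281378  64.00531083 -29.70946458 104.28570157
  48.15714308]
10.125 TCP [564.5 145.8  59.8] [-10.5 130.6] tip [-10.5 147.1] 76.5 elev 45.2 F [-0.8  0.6 -0.5] q [ 28.  46.  64. -30. 104.  48.]
```

View pics/wr11.png

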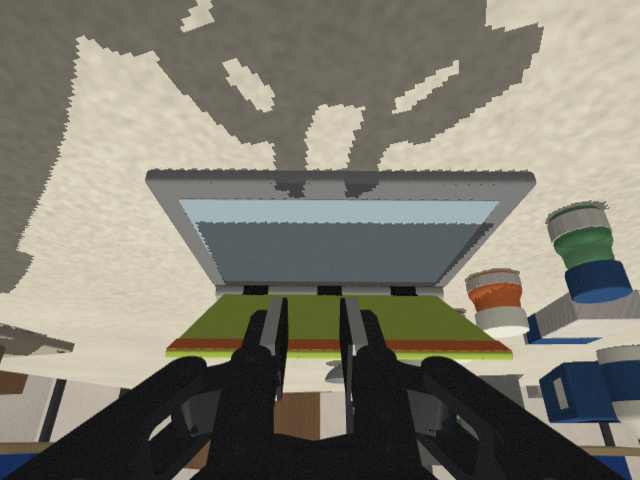

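The view is now below the leaf, with its orange underside band at row 345 and the fingertips below it. I insert further.

Call:
send_rows:
  dp:
    - [-4,-11.6,-12.5]
    - [-8,-23,-25]
    - [-11,-33,-36]
    - [-14,-41,-44]
    - [-16,-46.4,-49]
  rot:
    - [0,0,0]
    - [0,0,0]
    - [0,0,0]
    - [0,0,0]
    - [0,0,0]

```text
time: 10.75
tool_pos: [548.3, 98.7, 10.7]
tcp_rot: [135.2, 0.2, -19.1]
ft_force: [-0.9, 0.2, 0.8]
finger_gap: 22.2
```

```bash
python3 look.py 12;python3 st.py
```

```text
10.75 [548.28507921  98.72428265  10.653503  ] [135.23142704   0.19743097 -19.10126655] [-0.91362687  0.21195406  0.7665035 ] [ 25.00821429  44.29965375  71.82565116 -30.54419911  97.4150658
  49.33637087]
10.85 TCP [548.1  98.7  10.6] [-10.5  80.7] tip [-10.5  97.3] 27.3 elev 45.2 F [-0.   0.6  0.5] q [ 25.  44.  72. -31.  97.  49.]
```

View pics/wr12.png

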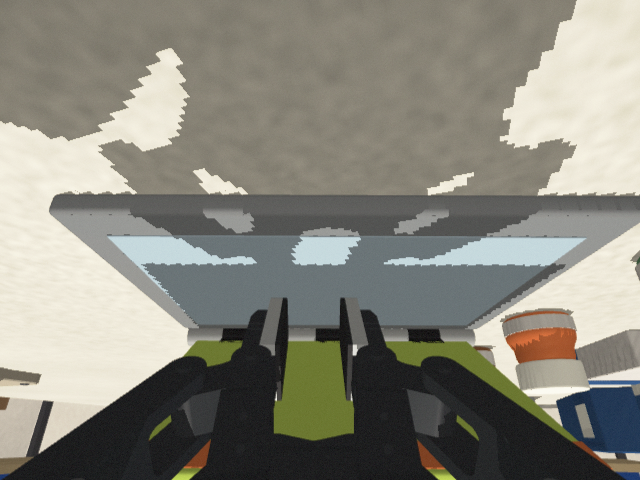

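View pics/lk12.png

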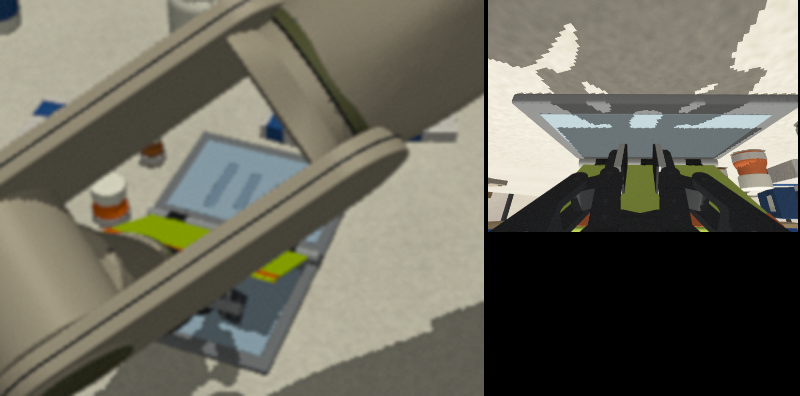

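The fingers are under the leaf with no contact yet. I'll work out the arc about the hinge: rotate with the leaf for 45° until the tool is vertical, then let the tip follow the leaf over.

```bash
python3 - <<'E'
from h import *
H=np.array([1.5,11.]);p=np.array([80.7,10.6])
for D in range(5,50,5):
    a=np.radians(D);R=np.array([[np.cos(a),-np.sin(a)],[np.sin(a),np.cos(a)]])
    n=H+R@(p-H);d=n-p;w=EY*d[0];print(D,np.round([w[0],w[1],d[1]],1).tolist(),np.round([a*EX[0],a*EX[1],0],3).tolist())
E
```

```text
5 [-0.1, -0.3, 6.9] [0.082, -0.029, 0.0]
10 [-0.4, -1.1, 13.8] [0.165, -0.057, 0.0]
15 [-0.9, -2.5, 20.5] [0.247, -0.086, 0.0]
20 [-1.5, -4.4, 27.1] [0.33, -0.115, 0.0]
25 [-2.4, -6.8, 33.5] [0.412, -0.143, 0.0]
30 [-3.4, -9.8, 39.7] [0.494, -0.172, 0.0]
35 [-4.6, -13.3, 45.5] [0.577, -0.201, 0.0]
40 [-6.0, -17.3, 51.0] [0.659, -0.23, 0.0]
45 [-7.5, -21.6, 56.1] [0.742, -0.258, 0.0]
```

Call:
send_rows:
  dp:
    - [-0.1,-0.3,6.9]
    - [-0.4,-1.1,13.8]
    - [-0.9,-2.5,20.5]
    - [-0.9,-2.5,20.5]
  rot:
    - [0.082,-0.029,0]
    - [0.165,-0.057,0]
    - [0.247,-0.086,0]
    - [0.247,-0.086,0]

```text
time: 11.35
tool_pos: [549.3, 96.6, 34.2]
tcp_rot: [150.4, -0.1, -19.1]
ft_force: [0.2, -0.4, 0.7]
finger_gap: 21.9
```

```bash
python3 st.py;python3 look.py 13
```

```text
11.35 TCP [549.3  96.6  34.2] [-8.7 79.2] tip [-8.8 90.8] 54.6 elev 60.4 F [ 0.2 -0.4  0.7] q [ 20.  30.  83. -23.  87.  44.]
11.35 [549.31010562  96.62022374  34.18101374] [ 1.50389474e+02 -7.79090680e-02 -1.91142215e+01] [ 0.22052333 -0.3771006   0.69358087] [ 19.93298505  29.57009756  83.21292341 -22.64184023  87.10319
  44.24019159]
```

View pics/wr13.png

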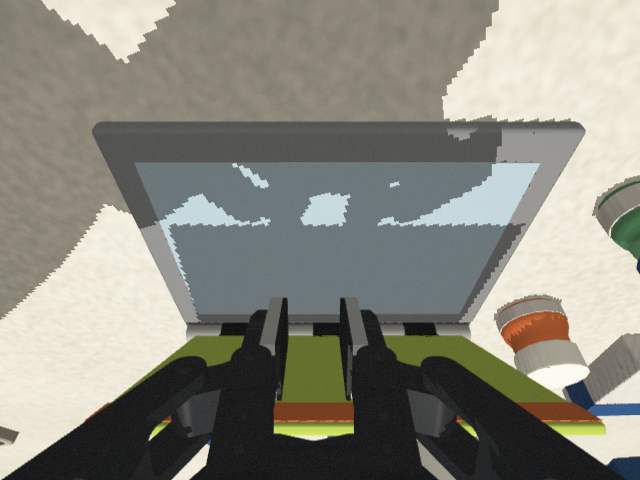

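```bash
cat > leaf.py <<'E'
from h import *
import sys
s=r.sense();w=wristT(load('wr'+sys.argv[1]),s['tool_pos'],s['tcp_rot'])
px=w['pixels'];hsv=cv2.cvtColor(px,cv2.COLOR_RGB2HSV).astype(int)
m=(hsv[...,0]>28)&(hsv[...,0]<45)&(hsv[...,1]>150);d=w['depth'];vv,uu=np.nonzero(m&(d>0))
K=w['intrinsics'];D=d[vv,uu];P=np.c_[(uu-K[0,2])/K[0,0]*D,(vv-K[1,2])/K[1,1]*D,D,np.ones_like(D)]@w['world_from_camera'].T
hy=(P[:,:2]-C0)@EY;z=P[:,2];k=(abs((P[:,:2]-C0)@EX)<90)&(abs(hy)<145)
hy,z=hy[k],z[k];print('n',len(hy),'angle',np.round(np.degrees(np.median(np.arctan2(z-11,hy-1.5))),1),'z max',np.round(np.percentile(z,99),1),'hy',np.round(np.percentile(hy,[1,99]),1))
c=np.polyfit(hy,z,1) if np.ptp(hy)>np.ptp(z) else 1/np.polyfit(z,hy,1);print('slope angle',np.degrees(np.arctan(c[0])))
E
python3 leaf.py 13
```

```text
n 6256 angle 38.9 z max 95.3 hy [ 16.3 100.3]
slope angle 41.99047519646272
```

The leaf is already rising: about 40°, with under 1 N of contact. I continue.

Call:
send_rows:
  dp:
    - [-0.6,-1.9,6.6]
    - [-1.5,-4.3,13]
    - [-2.5,-7.3,19.2]
    - [-3.7,-10.8,25]
    - [-5.1,-14.8,30.5]
  rot:
    - [0.082,-0.029,0]
    - [0.165,-0.057,0]
    - [0.247,-0.086,0]
    - [0.33,-0.115,0]
    - [0.412,-0.143,0]

```text
time: 12.08
tool_pos: [542.5, 82.9, 61.7]
tcp_rot: [175.3, 0.2, -18.9]
ft_force: [0.4, 0.7, -0.2]
finger_gap: 22.0
```

```bash
python3 st.py;python3 look.py 14;python3 leaf.py 14
```

```text
12.075 TCP [542.5  82.9  61.7] [-10.6  64. ] tip [-10.6  65.9] 85.1 elev 85.3 F [ 0.4  0.7 -0.2] q [  6.   9. 100.  -4.  73.  27.]
12.075 [542.49318263  82.94361547  61.71396997] [ 1.75312121e+02  1.59720281e-01 -1.89073448e+01] [ 0.42101177  0.72493243 -0.17735141] [ 6.26467159  9.23319828 99.71858917 -4.35955665 73.23607028 26.503194  ]
n 7149 angle 65.2 z max 130.9 hy [ 9.8 55.7]
slope angle 66.14529672323968
```

View pics/lk14.png

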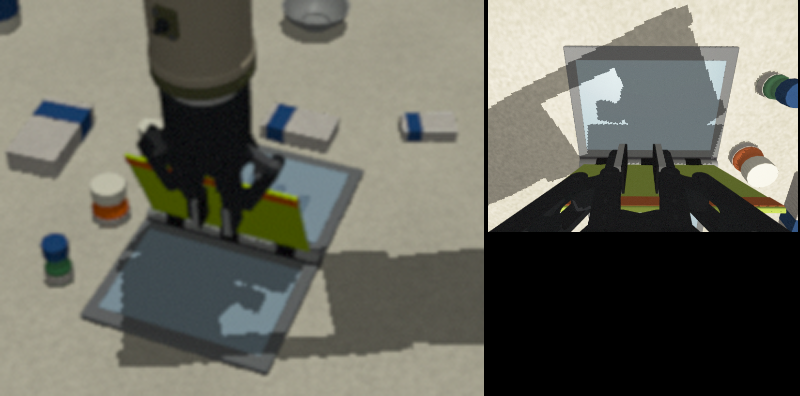

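The leaf is at 66° with low force. Next phase: tool vertical, pushing over the top.

Call:
send_rows:
  dp:
    - [-5.1,-14.6,6.8]
    - [-10.9,-31.4,14.8]
    - [-16.1,-46.3,20.8]
    - [-20.5,-58.7,20]
    - [-24.2,-69.6,18]
  rot:
    - [0.05,-0.017,0]
    - [0.082,-0.029,0]
    - [0.082,-0.029,0]
    - [0.082,-0.029,0]
    - [0.082,-0.029,0]

```text
time: 12.8
tool_pos: [518.5, 12.2, 80.0]
tcp_rot: [-179.8, 0.1, -19.0]
ft_force: [1.0, 1.7, -0.6]
finger_gap: 22.0
```

```bash
python3 st.py;python3 look.py 15;python3 leaf.py 15
```

```text
12.8 TCP [518.5  12.2  80. ] [-10.1 -10.7] tip [-10.1 -10.8] 103.5 elev 90.2 F [ 1.   1.7 -0.6] q [ -4.   1. 106.   0.  73.  14.]
12.8 [518.46540479  12.22540964  80.00570734] [-1.79830904e+02  5.22568214e-02 -1.89539495e+01] [ 0.97778972  1.74597419 -0.55329411] [ -4.44656553   0.91043142 106.36362273   0.18513722  72.73426187
  14.45249879]
n 29767 angle 103.8 z max 135.9 hy [-31.8  -0.5]
slope angle -74.53283148663454
```

View pics/lk15.png

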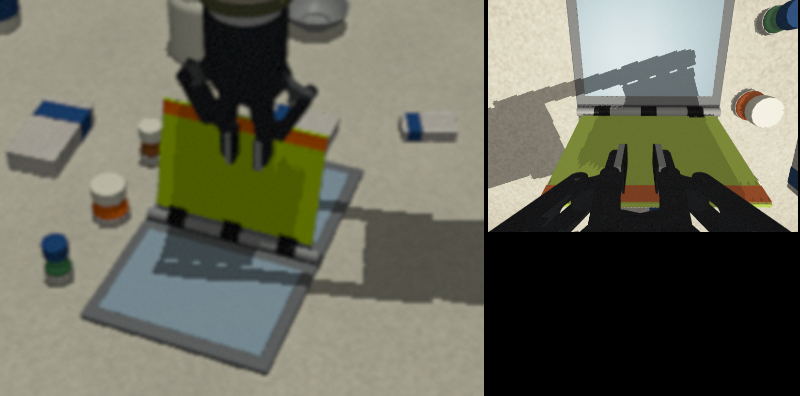

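The leaf is at 104.5°, as planned. Continue.

Call:
send_rows:
  dp:
    - [-4.1,-11.9,-4.1]
    - [-7.6,-21.8,-9]
    - [-11.2,-32.3,-16.2]
    - [-14.5,-41.7,-24.9]
    - [-17.4,-50,-34.8]
  rot:
    - [0,0,0]
    - [0,0,0]
    - [0,0,0]
    - [0,0,0]
    - [0,0,0]

```text
time: 13.52
tool_pos: [500.8, -38.3, 44.7]
tcp_rot: [-179.8, 0.0, -19.0]
ft_force: [0.6, 1.4, 0.9]
finger_gap: 22.1
```

```bash
python3 st.py;python3 look.py 16;python3 leaf.py 16
```

```text
13.525 TCP [500.8 -38.3  44.7] [-10.2 -64.2] tip [-10.2 -64.3] 68.2 elev 90.2 F [0.6 1.4 0.9] q [-10.   1. 110.   0.  69.   9.]
13.525 [500.78258925 -38.28440484  44.71457514] [-1.79787903e+02  4.14189459e-02 -1.90099941e+01] [0.62304316 1.39271127 0.90162978] [-10.38871668   0.98209248 110.32005955   0.23172798  68.70716343
   8.53718799]
n 33362 angle 144.2 z max 75.6 hy [-90.1  -8.6]
slope angle -34.83597596968363
```

View pics/lk16.png

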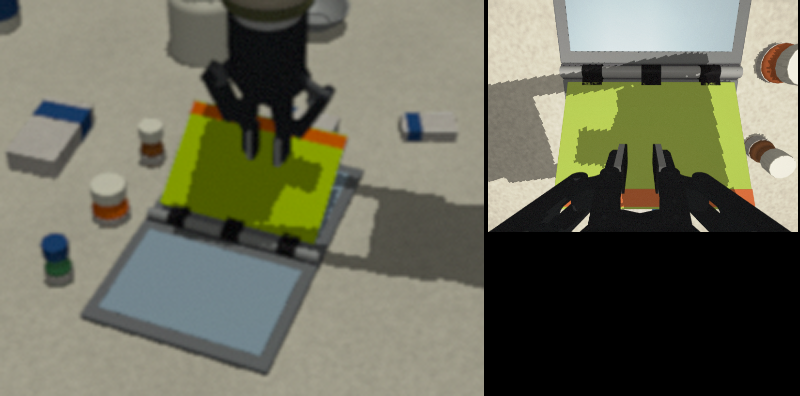

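Call:
send_rows:
  dp:
    - [-2.3,-6.6,-10.9]
    - [-4.1,-11.8,-22.8]
    - [-5.3,-15.1,-33.8]
    - [-5.9,-17,-43.6]
    - [-6.2,-17.9,-50]
  rot:
    - [0,0,0]
    - [0,0,0]
    - [0,0,0]
    - [0,0,0]
    - [0,0,0]

```text
time: 14.25
tool_pos: [494.4, -55.4, -5.5]
tcp_rot: [-179.8, 0.1, -19.0]
ft_force: [0.4, 1.2, 0.6]
finger_gap: 21.9
```

```bash
python3 st.py;python3 look.py 17;python3 leaf.py 17
```

```text
14.25 TCP [494.4 -55.4  -5.5] [-10.5 -82.4] tip [-10.5 -82.5] 18.0 elev 90.2 F [0.4 1.2 0.6] q [-12.   5. 112.   0.  63.   6.]
14.25 [494.44404053 -55.39001439  -5.49787539] [-1.79787791e+02  9.26908731e-02 -1.89929324e+01] [0.40511758 1.22788845 0.63246383] [-12.47027843   4.80577054 112.35193551   0.24864124  62.91049742
   6.40946705]
n 32558 angle 177.4 z max 14.9 hy [-108.1  -10.7]
slope angle -0.3974619333086145
```

Call:
send_rows:
  dp:
    - [0,0,-1.5]
    - [0,0,-3]
    - [0,0,-4]
    - [0,0,-4]
  rot:
    - [0,0,0]
    - [0,0,0]
    - [0,0,0]
    - [0,0,0]

```text
time: 14.85
tool_pos: [495.2, -55.5, -6.4]
tcp_rot: [-179.8, 0.0, -19.0]
ft_force: [-11.7, 2.2, 23.4]
finger_gap: 22.0
```

```bash
python3 st.py;python3 look.py 18;python3 leaf.py 18
```

```text
14.85 TCP [495.2 -55.5  -6.4] [ -9.8 -82.3] tip [ -9.8 -82.4] 17.1 elev 90.2 F [-11.7   2.2  23.4] q [-12.   5. 112.   0.  63.   6.]
14.85 [495.18171645 -55.47625358  -6.4238089 ] [-1.79801854e+02  4.54061610e-02 -1.89699152e+01] [-11.67244076   2.24928653  23.4011467 ] [-12.44660564   4.96357239 112.29769368   0.2272178   62.76151855
   6.41935128]
n 33351 angle 177.8 z max 14.4 hy [-107.6  -10.8]
slope angle 0.021420141156458385
```

23 N means the leaf is on its stop (flat in the depth view, slope 0.0°). I back off straight up.

Call:
send_rows:
  dp:
    - [0,0,6]
    - [0,0,20]
    - [0,0,60]
    - [0,0,120]
    - [0,0,160]
  rot:
    - [0,0,0]
    - [0,0,0]
    - [0,0,0]
    - [0,0,0]
    - [0,0,0]

```text
time: 15.58
tool_pos: [495.9, -55.6, 155.3]
tcp_rot: [-179.8, -0.2, -19.0]
ft_force: [0.8, 0.3, -0.0]
finger_gap: 21.9
```

Call:
send_rows:
  dp:
    - [-15,30,20]
    - [-30,80,40]
    - [-40,130,50]
    - [-40,160,50]
    - [-40,160,50]
  rot:
    - [0,0,0]
    - [0,0,0]
    - [0,0,0]
    - [0,0,0]
    - [0,0,0]

```text
time: 16.2
tool_pos: [454.8, 106.3, 202.4]
tcp_rot: [-179.7, -0.0, -18.8]
ft_force: [-0.9, 0.0, 0.7]
finger_gap: 22.0
```

```bash
python3 st.py;python3 look.py 19;python3 leaf.py 19; python3 - <<'E'
from h import *
s=snap('top','top19');a=load('top0')
s0=load('si19')
for n in ('top0','top19'):
    w=load(n);hsv=cv2.cvtColor(w['pixels'],cv2.COLOR_RGB2HSV).astype(int)
d=cv2.absdiff(s['pixels'],a['pixels']).max(2);cv2.imwrite('pics/diff.png',d*2)
E
```

```text
16.2 TCP [454.8 106.3 202.4] [-101.2   57.2] tip [-101.2   57.1] 225.9 elev 90.3 F [-0.9  0.   0.7] q [  7. -14. 107.   0.  87.  25.]
16.2 [454.76971269 106.33280769 202.35916999] [-1.79737760e+02 -2.10796031e-02 -1.88035850e+01] [-0.88622966  0.0158061   0.65181502] [  6.67808621 -13.50984112 106.52585055   0.22800493  86.85216439
  25.46936457]
n 4955 angle 178.6 z max 272.8 hy [-111.9   67.9]
slope angle 63.4372073656917
```

View pics/lk19.png

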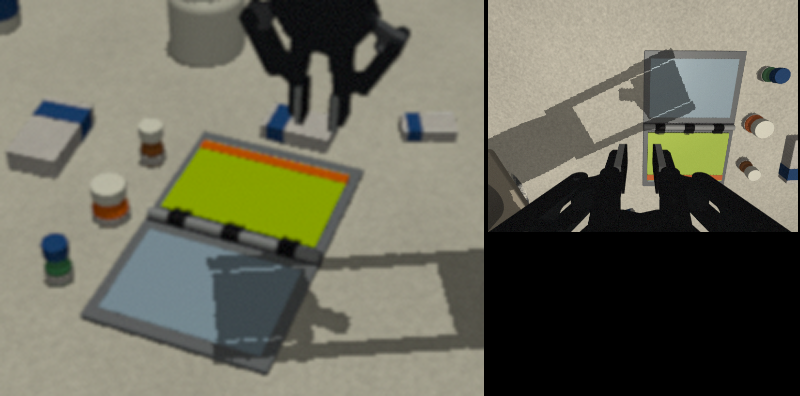

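View pics/top19.png

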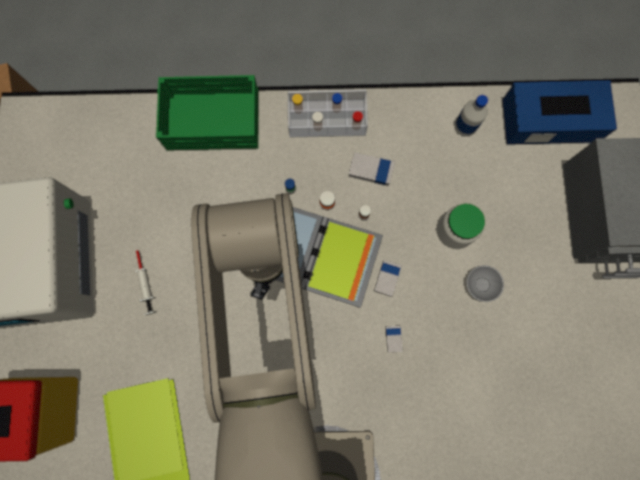

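The leaf lies flat on the −y board at (340,260) in the top view, and the carton is on the counter at (388,278). The vials, pot, syringe, tub and dish are in the same pixels as before. One last height check, then hand in.

```bash
python3 - <<'E'
from h import *
s=load('top19')
for n,(u,v) in dict(carton_a=(383,285),carton_b=(390,270),leaf_in=(325,255),leaf_edge=(361,265)).items():
    p=np.median([pt(s,u+i,v+j) for i in(-2,-1,0,1,2) for j in (-2,-1,0,1,2)],0);print(n,np.round(p,1),hol(p))
print(r.sense()['qd'].round(2)); print(job.hand_in())
E
```

```text
carton_a [ 446.  -148.    19.9] [ -25.8 -185.8]
carton_b [ 482.1 -166.2   20.9] [  14.2 -191.1]
leaf_in [523.7  -8.8  13.4] [  1.8 -28.9]
leaf_edge [496.9 -96.7  13.1] [   5.4 -120.6]
[-0.87  0.2   0.15  0.03 -0.04  0.13]
the job is handed in; nothing more can be done
None
```

I pushed the middle-sized carton off the −y board with two part-closed fingers, using about 1–2 N. I then slid the fingers under the leaf, followed it over the spine, and pressed it flat. The job is handed in, and the simulator gave no verdict.

**Last checks:**
- **Carton:** its top is at 20–21 mm at two places, so it lies flat on the counter. Its centre is about 40 mm beyond the board edge.
- **Leaf:** its top is at 13.1–13.4 mm from the spine side to the free edge, so it is flat on the −y board.
- **Other things:** by eye, they sit at the same pixels as in the first top picture. I did not measure them.
- **Robot:** it was raised clear and touching nothing. Joint 1 still read about −0.9 deg/s just before hand-in.

**What disagreed:**
- **Fingertips:** wrist and side depth put them about 23 mm behind the reported tool point, where the text says 14 mm ahead. Lowering without contact bore out the measured value, so I used that.
- **Side camera:** it read about 6 mm off the top camera in y.
- **Press on the leaf:** the final press peaked at about 23 N vertically (26 N in all) in the readings taken. That is below the 40 N limit but harder than intended.

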